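Find the fullest tin in the pantry's caddy chest

ROBOT

A 6-joint arm with a two-finger parallel gripper is mounted at the origin on the work surface. World frame = base frame: x ahead of the robot, y to its left, z up, the work surface at z = 0. Lengths are in m, angles in rad, forces in N, time in s.
With the tool pointing down it reaches from about 0.2 to 0.875 m from the base axis. Payload 3.4 kg.
Tool frame: the origin (TCP) lies at the very end of the fingers, on their centre line; the grasp point (between the pads) lies 19 mm behind it; z points along the fingers, y is the line along which they close (so a half turn about z gives the same grasp; the last joint's range is limited). The gripper opens to 94 mm and grips with 3 to 60 N. Pads are 16 mm wide; open, the fingers measure 119 mm over their backs; the gripper's body (75 mm by 177 mm) begins 78 mm behind the grasp point.
Start: joints at [-0.121, 0.276, 1.505, -0, 1.361, -0.121], TCP at [0.575, -0, 0.205] pointing down, gripper open.
Joint ranges: [-2.89, 2.89], [-0.75, 2.08], [0.22, 2.7], [-1.18, 4.32], [0.11, 2.71], [-2.7, 2.7]. Speed limits (rad/s): [2.57, 2.57, 3.14, 3.14, 3.14, 3.14].

INTERFACE

Orientations are given as a unit quaternion [w, x, y, z].
In Python, from station import robot, read_camera, calibration, boxes_of gives the robot as it stands. The module is installed in compiled form; this text tells all that it offers.
- The arm moves only by the tool carry_out, never from a script. Its argument "moves" is a list of rows, each a list of 7 numbers: the turn, a rotation vector about the tool's x, y, z each as a share of 2 pi rad, from -1 to 1, then the shift along the tool's x, y, z each as a share of 30 cm, from -1 to 1, then the opening, from 0 (shut) to 1 (fully open). In form: [[ax, ay, az, dx, dy, dz, claw], ...]. A call has 1 to 8 rows; each row is the pose to reach, as a shift and turn from the pose commanded when the call began, along the tool's axes at that moment, turning the shorter way round; what a row does not reach only later rows make up. A row lasts 1/10 s, in which the tool goes at most 50 mm and 8.59 degrees, less where a joint would pass 70% of its speed; a pose out of reach is approached as far as the arm can. A call with a number of a shift or a turn outside -1 to 1 is refused whole. A call with a gripper value outside its range is refused whole. The fingers move at their own pace and stop on an object; "grip_force" is the grip in N (left out, the last holds). Time passes only in rows, so rows that repeat a pose let the fingers close. It gives the time, the measured TCP pose, the force, the opening and the grip force at its end, in the units of the state.
- robot.get_state(): the state, without advancing time (a new reading comes with each control period).
- read_camera(name): name is "scene" or "side" or "wrist"; returns the picture (480x640x3 uint8, red, green, blue); there is no depth.
- calibration(name): a dict with "mtx" (3x3 intrinsics, pixels), "extrinsics" (4x4, takes a point from camera to world coordinates). Camera axes: x right, y down, z forward; pixel columns grow to the right and rows downward; lengths in m; the calibration is good to about 2 mm. A picture is of the moment at which its call begins: read the wrist's pose just before it. calibration takes no time and is no camera call; for the wrist camera it gives the pose at the moment of the call.
- robot.hand_in(): hands the job in; it is judged then, once.
Trained networks look in the newest picture that a camera, given by its name, has taken for a name from the list of things; names that differ only in an ending like _2 or _b are one class to them, and where a whole thing is asked for, a point or a joint stands for the part that bears it (a point fixed in the world has none). Each returns a list of dicts, best first, with "confidence" (0 to 1); they miss things now and then, are a little off and sometimes report something else, mostly with a low value. They report only what shows in the picture. A call takes as long as a camera call. They do not tell look-alikes from the thing itself.
- boxes_of(query, camera): "centre" ([x, y, z] in m, in the coordinates of the camera as it stood for that picture, good to about 4 mm: the middle of the surface that is visible of it).
The state is a dict: "t": time; "joints": joint angles; "joint_velocities": joint speeds; "tau": joint torques, N m; "eef_pos": TCP position; "eef_rot": TCP orientation; "ft_force": force on the tool from outside, world axes, zero at the start; "ft_torque": the same for the moment, N m; "width": opening from 0.0 (shut) to 1.0 (fully open); "gripper_force": force on a finger pad.
Only numpy, scipy, OpenCV 4.12 (cv2) and the standard library are available. Lean on these libraries where they do the work, as an engineer would, in place of code of your own. Each camera call takes 0.05 s, during which the arm holds its last target. There are 200 camera calls.

TASK

Fold the caddy chest's half-open lid up until it stands upright, without letting it fall back on the jars behind. Then find the fullest of the three identical tins by feel: lift each in turn clear of the chest's floor, and set it back upright where it stood before you take the next, leaving the lid standing and the other things where they are. Finish while holding the heaviest tin up, upright and still, about 5 cm clear above the chest's rim, with the other two standing in the chest: the program ends with the tin in the gripper, not put down.

Things in the scene. Friction and masses are not known exactly. Their poses are not given: they have to be found in the camera images.
- chest: Wooden caddy chest, an open-topped box fixed to the counter: 150 mm deep (its x) by 410 mm long (its y) by 115 mm high, walls and floor 10 mm thick. Origin under its centre at counter height; its x points away from the front towards the hinge side, its z up. Inner space 130 x 390 mm, inner floor 10 mm above the counter, rim 115 mm. The three tins stand inside in a row along its y, about 120 mm apart; the clear space to take one lies on its two sides along that row.
- lid (a joint): Angle in rad of the chest's flat wooden lid about its hinge along the chest's rear top edge (parallel to the chest's y). 0 = shut, 1.571 = standing upright, the stop is at 2.2. It starts about half open. The hinge is stiff (0.45 N m of friction): the lid stays where it is left, and takes 3 to 7 N at its free edge to fold.
- lid_hinge (a point): Point on the hinge line, at the middle of its length: 75 mm behind the chest's centre, 115 mm above the counter. Axes are the lid's: its -x runs along the lid's underside from the hinge to the free edge.
- lid_edge (a point): Middle of the lid's free edge (half-way through its 10 mm thickness), 155 mm from the hinge. The lid is 414 mm wide and plain, with a thin brass thumb plate on the outer face at this point.
- tin_a_center (a point): Centre, half-way up, of one of three outwardly identical closed round aluminium tins standing in the chest: 62 mm in diameter (64 mm over the push-on cap, the top 18 mm), 100 mm tall, so its centre is 60 mm above the counter as it stands. z is its own axis. They weigh between about 0.14 and 0.48 kg according to how full they are, which cannot be seen; the heaviest is at least 0.1 kg heavier than either of the others.
- tin_b_center (a point): Centre, half-way up, of one of three outwardly identical closed round aluminium tins standing in the chest: 62 mm in diameter (64 mm over the push-on cap, the top 18 mm), 100 mm tall, so its centre is 60 mm above the counter as it stands. z is its own axis. They weigh between about 0.14 and 0.48 kg according to how full they are, which cannot be seen; the heaviest is at least 0.1 kg heavier than either of the others.
- tin_c_center (a point): Centre, half-way up, of one of three outwardly identical closed round aluminium tins standing in the chest: 62 mm in diameter (64 mm over the push-on cap, the top 18 mm), 100 mm tall, so its centre is 60 mm above the counter as it stands. z is its own axis. They weigh between about 0.14 and 0.48 kg according to how full they are, which cannot be seen; the heaviest is at least 0.1 kg heavier than either of the others.
- scoop: Bystander: small wooden scoop, 90 x 26 x 14 mm, lying on the chest's floor between two of the tins. Origin at its underside.
- grain_jar: Bystander: glass canister, 104 mm in diameter, 170 mm tall with its knob, on the counter close behind the chest. Origin under its centre.
- nut_jar: Bystander: glass canister, 96 mm in diameter, 160 mm tall with its knob, on the counter close behind the chest. Origin under its centre.
- pitcher: Bystander: white pitcher, 110 mm in diameter with a handle, 190 mm tall, beyond the chest's +y end. Origin under its centre.
- tumbler: Bystander: glass tumbler, 68 mm in diameter, 100 mm tall, beyond the chest's -y end. Origin under its centre.
- ramekin: Bystander: white ceramic ramekin, 84 mm in diameter, 45 mm tall, in front of the chest. Origin under its centre.
- sugar_bowl: Bystander: white ceramic bowl, 110 mm in diameter, 60 mm tall, beyond the chest's -y end. Origin under its centre.
Mind the look-alikes: they are no part of the job. What is shaped like the part that bears tin_a_center but red is not meant.

How it is judged:
By the outcome, as a careful person would: the job done as asked, in the order asked, and still so for the second after the job is handed in, while the arm keeps its last pose, push and grip.
It also fails if it takes over 72 s, if anything falls off the work surface, if the arm or the gripper's body presses on something with over 40 N, if the wrist force passes 120 N, or if a joint passes its speed limit or range.

## Working session

There is one attempt and no reset: what is moved stays moved. The work goes in short steps, Python scripts to look and compute and a tool call to move; the robot and the scene stay as the last step left them, time stands still between calls to the robot, and variables do not carry over. Pictures are saved under pics/ and viewed, at most 10 in all, crops included, and the job is handed in when it is done.

Besides the shell and the picture viewer there is one more tool, called after "Call:" as a command line: name --pt "numbers of a row" for each row, then --argument value for the rest. carry_out: Moves the arm, as the interface text tells. Its arguments: {"type":"object","properties":{"moves":{"type":"array","items":{"type":"array","items":{"type":"number"}}},"grip_force":{"type":"number"}},"required":["moves"]}

```bash
mkdir -p pics; cat > h.py <<'E'
import numpy as np, cv2
from station import robot, read_camera, calibration, boxes_of
def snap(c,f=None):
    im=read_camera(c)
    if f: cv2.imwrite('pics/'+f,im[:,:,::-1])
    return im
def find(q,c,n=4):
    E=np.array(calibration(c)['extrinsics']);K=np.array(calibration(c)['mtx'])
    for b in boxes_of(q,c)[:n]:
        p=np.array(b['centre']);uv=K@p/p[2]
        print(q,c,round(b['confidence'],2),(E@np.append(p,1))[:3].round(3),uv[:2].round())
E
python3 - <<'E'
from h import *
a=snap('scene');b=snap('side')
cv2.imwrite('pics/s1.png',a[:,:,::-1]);cv2.imwrite('pics/s2.png',b[:,:,::-1])
for c in('scene','side'):
    for q in ['chest','lid','lid_edge','lid_hinge','tin_a_center','scoop','grain_jar','nut_jar','pitcher','tumbler','ramekin','sugar_bowl']: find(q,c)
s=robot.get_state();print(s['t'],s['eef_pos'],s['eef_rot'],s['width'])
E
```

```text
chest scene 0.58 [0.544 0.087 0.114] [314. 254.]
lid scene 0.7 [0.571 0.113 0.202] [294. 237.]
lid_edge scene 0.94 [0.576 0.109 0.205] [294. 233.]
lid_hinge scene 0.64 [0.58  0.108 0.2  ] [294. 232.]
tin_a_center scene 0.72 [0.384 0.023 0.099] [387. 300.]
tin_a_center scene 0.66 [ 0.392 -0.172  0.067] [453. 247.]
tin_a_center scene 0.6 [ 0.392 -0.074  0.1  ] [421. 269.]
tin_a_center scene 0.27 [0.391 0.142 0.022] [336. 337.]
scoop scene 0.56 [0.57  0.086 0.021] [308. 257.]
grain_jar scene 0.96 [0.695 0.16  0.141] [242. 213.]
grain_jar scene 0.23 [0.58  0.107 0.199] [294. 232.]
nut_jar scene 0.88 [ 0.706 -0.026  0.062] [313. 178.]
pitcher scene 0.72 [0.533 0.372 0.192] [185. 338.]
pitcher scene 0.22 [0.571 0.114 0.201] [293. 237.]
ramekin scene 0.89 [0.387 0.143 0.024] [337. 339.]
sugar_bowl scene 0.96 [ 0.698 -0.298  0.033] [404. 128.]
chest side 0.59 [ 0.55  -0.014  0.075] [328. 255.]
lid side 0.55 [ 0.555 -0.055  0.238] [349. 208.]
lid_edge side 0.67 [ 0.551 -0.059  0.239] [349. 210.]
lid_hinge side 0.75 [ 0.516 -0.273  0.066] [412. 357.]
lid_hinge side 0.56 [ 0.547 -0.059  0.241] [348. 209.]
tin_a_center side 0.85 [ 0.559 -0.109  0.109] [366. 271.]
tin_a_center side 0.85 [ 0.383 -0.097  0.094] [288. 323.]
tin_a_center side 0.85 [0.376 0.002 0.088] [253. 291.]
tin_a_center side 0.64 [ 0.387 -0.211  0.097] [333. 367.]
scoop side 0.4 [0.559 0.094 0.025] [298. 239.]
grain_jar side 0.84 [0.705 0.105 0.106] [346. 181.]
nut_jar side 0.83 [ 0.706 -0.083  0.122] [410. 223.]
pitcher side 0.66 [0.532 0.344 0.127] [221. 152.]
pitcher side 0.55 [0.547 0.012 0.11 ] [319. 237.]
tumbler side 0.75 [ 0.515 -0.274  0.063] [412. 359.]
tumbler side 0.4 [ 0.707 -0.083  0.124] [410. 222.]
ramekin side 0.78 [0.391 0.156 0.026] [219. 259.]
sugar_bowl side 0.7 [ 0.697 -0.275  0.031] [472. 313.]
1.3 [ 5.75031123e-01 -1.00056481e-05  2.05505475e-01] [4.12120524e-05 7.07106293e-01 7.07107267e-01 3.47803250e-05] 1.001186138181272
```

View pics/s1.png

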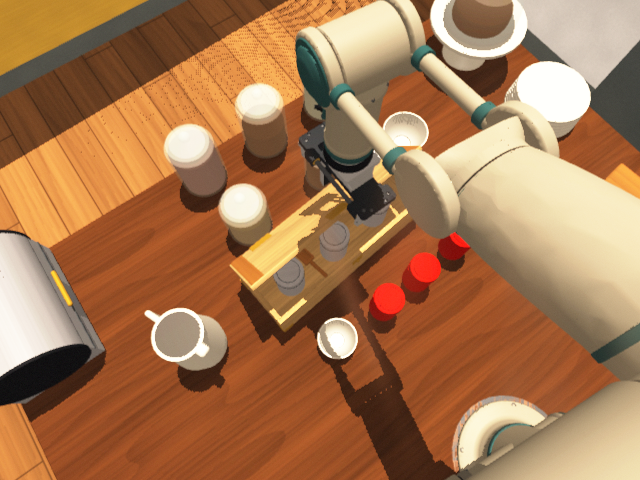

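View pics/s2.png

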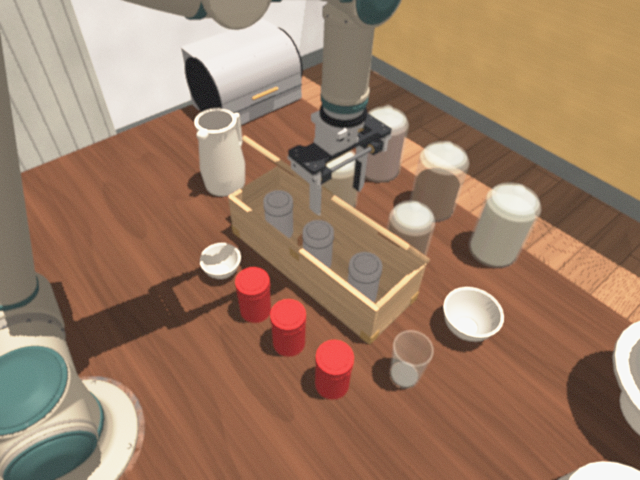

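```bash
cat >> h.py <<'E'
def ray(c,uv,z):
    E=np.array(calibration(c)['extrinsics']);K=np.array(calibration(c)['mtx'])
    d=E[:3,:3]@np.linalg.solve(K,[uv[0],uv[1],1]);o=E[:3,3]
    return (o+d*(z-o[2])/d[2]).round(3)
def proj(c,p):
    E=np.linalg.inv(np.array(calibration(c)['extrinsics']));K=np.array(calibration(c)['mtx'])
    q=K@(E@np.append(p,1))[:3];return (q[:2]/q[2]).round(1)
E
python3 - <<'E'
from h import *
a=cv2.imread('pics/s1.png')[130:350,210:470];b=cv2.imread('pics/s2.png')[120:350,190:450]
cv2.imwrite('pics/c1.png',cv2.resize(a,None,fx=2.6,fy=2.6,interpolation=2))
cv2.imwrite('pics/c2.png',cv2.resize(b,None,fx=2.6,fy=2.6,interpolation=2))
for uv in [(278,197),(318,231),(365,262)]: print('tin',ray('side',uv,.11))
for uv in [(291,271),(335,232)]: print('tin',ray('scene',uv,.11))
for uv in [(231,200),(373,332),(426,263)]: print('rim',ray('side',uv,.115))
print(np.array(calibration('scene')['extrinsics'])[:3,3],np.array(calibration('side')['extrinsics'])[:3,3])
E
```

```text
tin [0.553 0.155 0.11 ]
tin [0.555 0.025 0.11 ]
tin [ 0.573 -0.092  0.11 ]
tin [0.544 0.146 0.11 ]
tin [0.558 0.023 0.11 ]
rim [0.467 0.207 0.115]
rim [ 0.474 -0.213  0.115]
rim [ 0.658 -0.17   0.115]
[0.32528284 0.23267985 0.97358826] [ 0.11239607 -0.47015441  0.83369169]
```

View pics/c1.png

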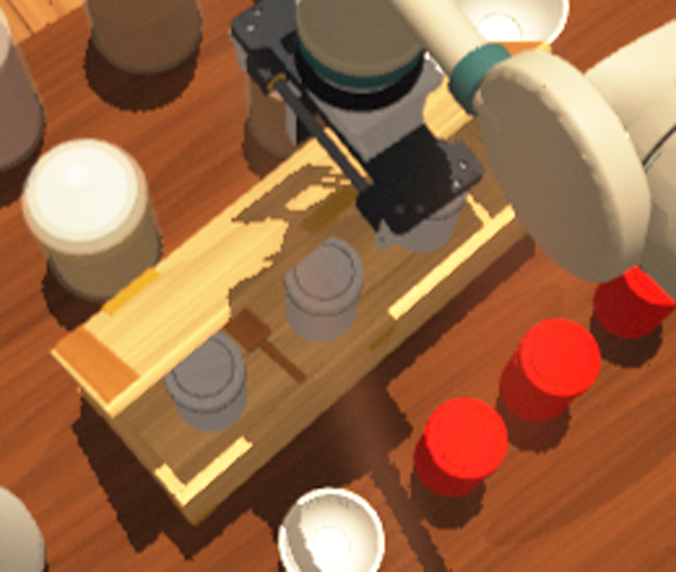

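View pics/c2.png

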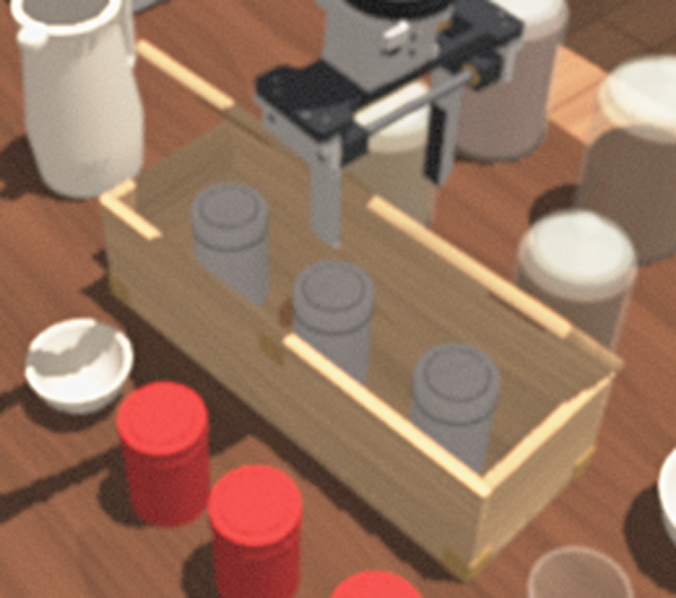

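```bash
python3 - <<'E'
from h import *
from scipy.optimize import least_squares
def lidp(a,r,t,y): # dist r along lid, t outwards
    return (.075-r*np.cos(a)+t*np.sin(a), y, .115+r*np.sin(a)+t*np.cos(a))
obs=[('side',(229.6,196.9),lambda a:(-.075,.205,.115)),('side',(377.3,308.5),lambda a:(-.075,-.205,.115)),
('side',(368.8,342.3),lambda a:(-.075,-.205,0)),('scene',(280.4,323.5),lambda a:(-.075,.205,.115)),
('scene',(285.8,331.9),lambda a:(-.075,.205,0)),('scene',(230,265.4),lambda a:lidp(a,0,.01,.207)),
('scene',(254.2,289.6),lambda a:lidp(a,.155,.01,.207)),('side',(243,137),lambda a:lidp(a,.155,.005,.207)),('side',(428.5,259.6),lambda a:lidp(a,.155,.005,-.207))]
def W(v,p):
    c,s=np.cos(v[2]),np.sin(v[2]);return np.array([v[0]+c*p[0]-s*p[1],v[1]+s*p[0]+c*p[1],p[2]])
f=lambda v:np.concatenate([proj(c,W(v,g(v[3])))-uv for c,uv,g in obs])
def pj(c):
    E=np.linalg.inv(np.array(calibration(c)['extrinsics']));K=np.array(calibration(c)['mtx'])
    return lambda p:(lambda q:q[:2]/q[2])(K@(E@np.append(p,1))[:3])
P={c:pj(c) for c in('scene','side')}
f=lambda v:np.concatenate([P[c](W(v,g(v[3])))-uv for c,uv,g in obs])
for a0 in(.6,.9,1.2):
    r=least_squares(f,[.55,.02,0,a0],loss='soft_l1');print(r.x.round(4),r.cost);
print(f(r.x).reshape(-1,2).round(1))
v=r.x
print('edge',W(v,lidp(v[3],.155,.005,0)),'hinge',W(v,(.075,0,.115)))
for uv in [(278,197),(318,231),(365,262)]:
    p=ray('side',uv,.11);c,s=np.cos(v[2]),np.sin(v[2]);d=p[:2]-v[:2];print(p,'local',c*d[0]+s*d[1],-s*d[0]+c*d[1])
E
```

```text
[0.5642 0.025  0.1067 0.8565] 39.02206646704152
[0.5642 0.025  0.1067 0.8565] 39.0220664670377
[0.5642 0.025  0.1067 0.8565] 39.02206646706286
[[ -2.2  -0.6]
 [  0.4   1.7]
 [  2.1   1.3]
 [  0.9  -0.2]
 [ -0.1  -1. ]
 [ -0.8  -0.5]
 [ -1.2  -0.5]
 [ -2.8   2.4]
 [-21.2  -9.7]]
edge [0.54152008 0.02262174 0.23538624] hinge [0.63872455 0.03303539 0.115     ]
[0.553 0.155 0.11 ] local 0.002755097806830264 0.13040221486858902
[0.555 0.025 0.11 ] local -0.009104129765964926 0.000928824855904751
[ 0.573 -0.092  0.11 ] local -0.0036696068251298574 -0.11732288109544944
```

The side crop shows the three grey tins in the chest, with caps at about (278,197), (318,231) and (365,262). The red ones at (254,294), (289,327) and (334,368) stand outside on the counter and are the look-alikes. The grey ones fit the description because they're aluminium and inside the chest. The lid is at about 0.86 rad and the open fingers already straddle its free edge, so I'll push it with the front finger.

Call:
carry_out --pt "0 0 -0.005 0.002 0.02 0 1" --pt "0 0 -0.01 0.005 0.05 0 1" --pt "0 0 -0.017 0.008 0.08 0 1" --pt "0 0 -0.017 0.012 0.11 0 1" --pt "0 0 -0.017 0.015 0.14 0 1" --pt "0 0 -0.017 0.018 0.17 0 1" --pt "0 0 -0.017 0.021 0.2 0 1" --pt "0 0 -0.017 0.021 0.2 0 1"

```text
t: 2.1
eef_pos: [0.6351, 0.0062, 0.2054]
eef_rot: [-0.001, 0.668, 0.744, -0.001]
ft_force: [-2.1, -0.4, 1.8]
width: 0.999
gripper_force: 1.2
```

```bash
python3 - <<'E'
from h import *
s=robot.get_state();print(s['t'],s['eef_pos'],s['ft_force'])
a=snap('scene')[130:350,190:450];b=snap('side')[80:300,190:450]
cv2.imwrite('pics/m1.png',np.hstack([cv2.resize(x[:,:,::-1],None,fx=1.53,fy=1.53,interpolation=2) for x in(a,b)]))
E
```

```text
2.1 [0.63508768 0.00624752 0.20536519] [-2.09898294 -0.44994797  1.75449929]
```

View pics/m1.png

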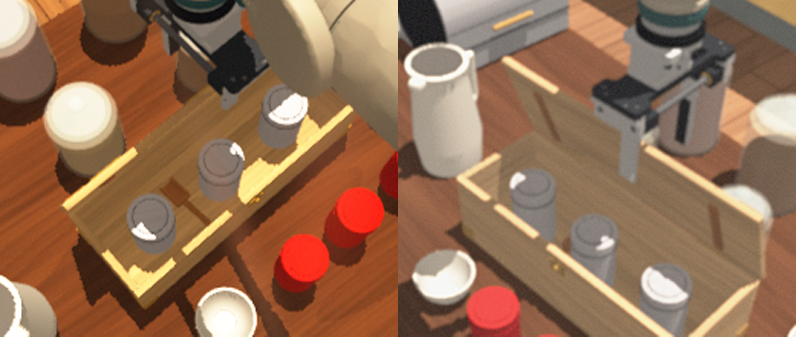

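The picture shows the lid folding up with the finger on its underside. I'll continue to upright.

Call:
carry_out --pt "0 0 0 0 0.03 0 1" --pt "0 0 0 0 0.06 0 1" --pt "0 0 0 0 0.09 0 1" --pt "0 0 0 0 0.12 0 1" --pt "0 0 0 0 0.145 0 1" --pt "0 0 0 0 0.165 0 1" --pt "0 0 0 0 0.175 0 1" --pt "0 0 0 0 0.175 0 1"

```text
t: 3.0
eef_pos: [0.6876, 0.0119, 0.2051]
eef_rot: [-0.0, 0.668, 0.744, -0.0]
ft_force: [-2.6, -1.1, 1.5]
width: 0.998
gripper_force: 1.3
```

```bash
python3 - <<'E'
from h import *
s=robot.get_state();print(s['t'],s['eef_pos'],s['ft_force'])
a=snap('scene');b=snap('side')
cv2.imwrite('pics/a2.png',a[:,:,::-1]);cv2.imwrite('pics/b2.png',b[:,:,::-1])
a=a[130:350,190:450];b=b[80:300,190:450]
cv2.imwrite('pics/m2.png',np.hstack([cv2.resize(x[:,:,::-1],None,fx=1.53,fy=1.53,interpolation=2) for x in(a,b)]))
v=[.5642,.025,.1067]
for a in (1.3,1.4,1.5,1.57,1.65):
  for y in(.207,-.207):
    p=(.075-.155*np.cos(a),y,.115+.155*np.sin(a));c,s_=np.cos(v[2]),np.sin(v[2])
    w=np.array([v[0]+c*p[0]-s_*p[1],v[1]+s_*p[0]+c*p[1],p[2]])
    print(a,y,'scene',proj('scene',w),(proj('scene',w)-[190,130])*1.53,'side',proj('side',w),(proj('side',w)-[190,80])*1.53+[398,0])
E
```

```text
3.0 [0.68756753 0.0118754  0.20507306] [-2.59436047 -1.05969312  1.48957622]
1.3 0.207 scene [230.9 262.8] [ 62.577 203.184] side [260.2 115.8] [505.406  54.774]
1.3 -0.207 scene [403.6 120.3] [326.808 -14.841] side [430.8 219.6] [766.424 213.588]
1.4 0.207 scene [224.9 255.8] [ 53.397 192.474] side [265.7 111.3] [513.821  47.889]
1.4 -0.207 scene [398.2 114.2] [318.546 -24.174] side [436.5 213.4] [775.145 204.102]
1.5 0.207 scene [219. 249.] [ 44.37 182.07] side [271.2 107.5] [522.236  42.075]
1.5 -0.207 scene [392.5 108.5] [309.825 -32.895] side [442.  207.9] [783.56  195.687]
1.57 0.207 scene [215.  244.4] [ 38.25  175.032] side [275.1 105.2] [528.203  38.556]
1.57 -0.207 scene [388.5 104.7] [303.705 -38.709] side [445.7 204.4] [789.221 190.332]
1.65 0.207 scene [210.5 239.3] [ 31.365 167.229] side [279.5 103.1] [534.935  35.343]
1.65 -0.207 scene [383.8 100.8] [296.514 -44.676] side [449.8 201. ] [795.494 185.13 ]
```

View pics/m2.png

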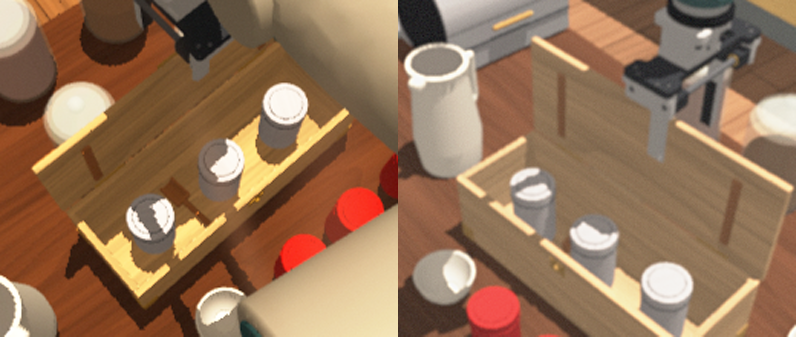

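The lid stands upright: its left and right corners in the side half are at (532,40) and (790,190), which matches the 1.57 rad prediction. I'll back off, rise and turn over the tins.

Call:
carry_out --pt "0 0 0 0 -0.02 0 1" --pt "0 0 0 0 -0.025 -0.1 1" --pt "0 0 0 0 -0.025 -0.25 1" --pt "0 0 0 0 -0.025 -0.38 1" --pt "0 0 0.023 0 -0.1 -0.4 1" --pt "0 0 0.046 0.03 -0.25 -0.4 1" --pt "0 0 0.07 0.06 -0.35 -0.4 1" --pt "0 0 0.093 0.087 -0.4 -0.4 1"

```text
t: 3.9
eef_pos: [0.5631, 0.0255, 0.3266]
eef_rot: [0.001, 0.856, 0.517, 0.001]
ft_force: [0.6, 0.9, 0.3]
width: 0.996
gripper_force: 0.0
```

Call:
carry_out --pt "0 0 0.023 0 0 0 1" --pt "0 0 0.046 0 0 0 1" --pt "0 0 0.07 0 0 0 1" --pt "0 0 0.093 0 0 0 1" --pt "0 0 0.116 0 0 0 1" --pt "0 0 0.139 0 0 0 1" --pt "0 0 0.157 0 0 0 1" --pt "0 0 0.157 0 0 0 1"

```text
t: 4.7
eef_pos: [0.5655, 0.0253, 0.3257]
eef_rot: [-0.0, 0.999, 0.054, 0.001]
ft_force: [-0.5, 0.1, -0.4]
width: 1.002
gripper_force: 0.0
```

```bash
python3 - <<'E'
from h import *
s=robot.get_state();print(s['t'],s['eef_pos'],s['eef_rot'],s['ft_force'],s['joints'])
snap('wrist','w1.png');find('tin_a_center','wrist')
snap('side','b3.png');find('tin_a_center','side');find('lid_edge','side')
for uv in [(277.6,200.3),(318.1,231.6),(365.2,264.3)]: print('tin',ray('side',uv,.11))
for uv in [(288.7,271.8),(334.4,234.6),(376.3,198)]: print('tin',ray('scene',uv,.11))
E
```

```text
4.7 [0.56553555 0.0252513  0.32573076] [-1.57233751e-04  9.98564818e-01  5.35423934e-02  1.22156473e-03] [-0.45069452  0.08930748 -0.39263768] [-7.87224444e-02  2.19207593e-01  1.29235834e+00  6.35006144e-04
  1.62764641e+00  1.38497462e+00]
tin_a_center wrist 0.97 [0.406 0.019 0.066] [306. 322.]
tin_a_center wrist 0.77 [ 0.42  -0.074  0.062] [374. 318.]
tin_a_center wrist 0.71 [ 0.575 -0.084  0.109] [410. 215.]
tin_a_center wrist 0.42 [0.553 0.142 0.107] [212. 212.]
tin_a_center side 0.96 [ 0.557 -0.109  0.109] [365. 272.]
tin_a_center side 0.92 [0.376 0.003 0.086] [252. 292.]
tin_a_center side 0.88 [ 0.386 -0.211  0.098] [332. 367.]
tin_a_center side 0.72 [0.392 0.155 0.029] [219. 258.]
tin [0.546 0.148 0.11 ]
tin [0.555 0.024 0.11 ]
tin [ 0.569 -0.097  0.11 ]
tin [0.545 0.15  0.11 ]
tin [0.555 0.028 0.11 ]
tin [ 0.568 -0.095  0.11 ]
```

View pics/w1.png

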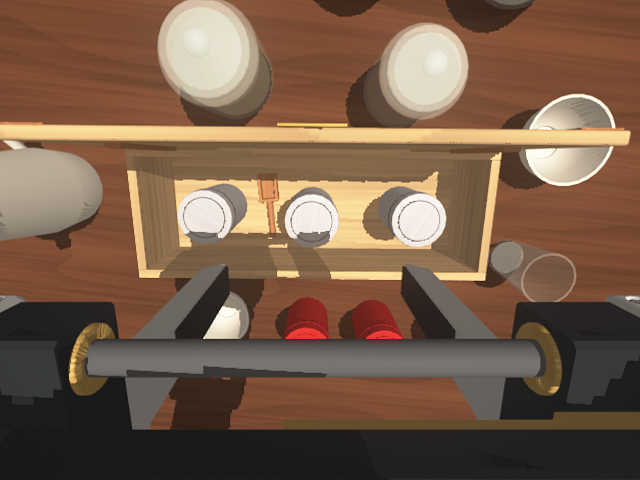

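The wrist picture shows the grey caps at (205,216), (311,218) and (417,219) inside the chest. The scoop is at (269,200), and the lid stands along row 133.

```bash
cat >> h.py <<'E'
from scipy.spatial.transform import Rotation as R
def off(p):
    s=robot.get_state();q=s['eef_rot'];M=R.from_quat([q[1],q[2],q[3],q[0]])
    return (M.inv().apply(np.array(p)-s['eef_pos'])/.3).round(4)
E
python3 - <<'E'
from h import *
for uv in [(205,216),(311,218.5),(417,219.5)]: print('tin',ray('wrist',uv,.11))
for p in [(.545,.149,.048),(.555,.026,.048),(.5685,-.096,.048)]: print(off(p))
q=robot.get_state()['eef_rot'];print(R.from_quat([q[1],q[2],q[3],q[0]]).as_matrix().round(3))
E
```

```text
tin [0.548 0.149 0.11 ]
tin [0.558 0.028 0.11 ]
tin [ 0.57  -0.093  0.11 ]
[-0.0231 -0.4177  0.9252]
[-0.0342 -0.0065  0.9252]
[-0.0334  0.4026  0.9252]
[[ 0.994  0.108  0.001]
 [ 0.108 -0.994  0.   ]
 [ 0.001 -0.    -1.   ]]
```

Call:
carry_out --pt "0 0 0 -0.029 -0.008 0.1 1" --pt "0 0 0 -0.029 -0.008 0.25 1" --pt "0 0 0 -0.029 -0.008 0.4 1" --pt "0 0 0 -0.029 -0.008 0.55 1" --pt "0 0 0 -0.029 -0.008 0.7 1" --pt "0 0 0 -0.029 -0.008 0.82 1" --pt "0 0 0 -0.029 -0.008 0.9 1" --pt "0 0 0 -0.029 -0.008 0.925 1"

```text
t: 5.75
eef_pos: [0.5542, 0.0267, 0.0452]
eef_rot: [-0.0, 0.999, 0.054, -0.003]
ft_force: [-0.2, -0.0, -0.8]
width: 0.999
gripper_force: 0.0
```

Call:
carry_out --pt "0 0 0 0 0 0 1" --pt "0 0 0 0 0 0 0.6" --pt "0 0 0 0 0 0 0.6" --pt "0 0 0 0 0 0 0.6" --pt "0 0 0 0 0 0 0.6" --pt "0 0 0 0 0 0 0.6" --pt "0 0 0 0 0 0 0.6" --pt "0 0 0 0 0 0 0.6" --grip_force 20

```text
t: 6.55
eef_pos: [0.5568, 0.027, 0.0489]
eef_rot: [-0.0, 0.999, 0.053, 0.001]
ft_force: [-0.8, 2.3, 6.0]
width: 0.675
gripper_force: 20.0
```

The width of 0.675 (63.5 mm) suggests the pads touch the cap, so I'll regrip lower, at the tin's middle.

Call:
carry_out --pt "0 0 0 0 0 0 1" --pt "0 0 0 0 0 0 1" --pt "0 0 0 0 0 0.015 1" --pt "0 0 0 0 0 0.03 1" --pt "0 0 0 0 0 0.03 1" --pt "0 0 0 0 0 0.03 0.75" --pt "0 0 0 0 0 0.03 0.6" --pt "0 0 0 0 0 0.03 0.6"

```text
t: 7.35
eef_pos: [0.5564, 0.0265, 0.0391]
eef_rot: [0.0, 0.999, 0.053, 0.0]
ft_force: [-0.6, 0.0, -0.1]
width: 0.777
gripper_force: 0.0
```

Call:
carry_out --pt "0 0 0 0 0 0 0.6" --pt "0 0 0 0 0 0 0.6" --pt "0 0 0 0 0 0 0.6"

```text
t: 7.65
eef_pos: [0.5563, 0.027, 0.0392]
eef_rot: [-0.0, 0.999, 0.053, 0.0]
ft_force: [0.1, 2.2, 1.1]
width: 0.668
gripper_force: 20.0
```

Call:
carry_out --pt "0 0 0 0 0 -0.03 0.6" --pt "0 0 0 0 0 -0.07 0.6" --pt "0 0 0 0 0 -0.12 0.6" --pt "0 0 0 0 0 -0.16 0.6" --pt "0 0 0 0 0 -0.17 0.6" --pt "0 0 0 0 0 -0.17 0.6" --pt "0 0 0 0 0 -0.17 0.6" --pt "0 0 0 0 0 -0.17 0.6"

```text
t: 8.45
eef_pos: [0.5556, 0.0265, 0.0893]
eef_rot: [-0.0, 0.999, 0.053, -0.001]
ft_force: [0.5, 0.0, -5.1]
width: 0.675
gripper_force: 20.0
```

```bash
cat >> h.py <<'E'
def weigh():
    F=[]
    for i in range(6):
        read_camera('wrist'); s=robot.get_state();F.append(list(s['ft_force'])+list(s['tau'][1:3]))
    print(s['t'],s['eef_pos'],s['eef_rot'],s['width'],np.mean(F,0).round(2),np.std(F,0).round(2))
E
python3 -c "
from h import *
weigh()"
```

```text
8.75 [0.55611892 0.02651153 0.08972577] [-2.24943841e-05  9.98574416e-01  5.33769320e-02 -1.98039875e-04] 0.6709651988651437 [  0.21  -0.12  -4.19 -43.35 -22.02] [0.33 0.43 0.31 0.07 0.03]
```

Call:
carry_out --pt "0 0 0 0 0 0.06 0.6" --pt "0 0 0 0 0 0.12 0.6" --pt "0 0 0 0 0 0.15 0.6" --pt "0 0 0 0 0 0.163 0.6" --pt "0 0 0 0 0 0.17 0.6" --pt "0 0 0 0 0 0.171 0.6" --pt "0 0 0 0 0 0.171 0.6" --pt "0 0 0 0 0 0.171 0.6"

```text
t: 9.55
eef_pos: [0.5568, 0.0264, 0.0392]
eef_rot: [0.0, 0.999, 0.053, 0.001]
ft_force: [0.5, -0.2, -2.6]
width: 0.67
gripper_force: 20.0
```

Call:
carry_out --pt "0 0 0 0 0 0 0.75" --pt "0 0 0 0 0 0 1" --pt "0 0 0 0 0 0 1" --pt "0 0 0 0 0 0 1" --pt "0 0 0 0 0 -0.08 1" --pt "0 0 0 0 0 -0.2 1" --pt "0 0 0 0 0 -0.33 1" --pt "0 0 0 0 0 -0.37 1"

```text
t: 10.35
eef_pos: [0.5589, 0.0263, 0.1539]
eef_rot: [0.001, 0.999, 0.053, 0.004]
ft_force: [1.0, 0.0, 1.0]
width: 1.001
gripper_force: 0.0
```

```bash
python3 - <<'E'
from h import *
weigh()
for p in [(.547,.149,.039),(.557,.027,.039),(.569,-.0945,.039)]: print(off(p))
E
```

```text
10.65 [0.55474701 0.02656844 0.14760976] [-2.43794709e-04  9.98573798e-01  5.33516889e-02 -1.97682057e-03] 1.0037889579628267 [ -0.06   0.09   0.28 -40.11 -22.67] [0.35 0.57 0.5  1.68 1.08]
[ 0.0192 -0.4083  0.3622]
[ 0.009  -0.0004  0.362 ]
[0.0057 0.4066 0.3617]
```

Call:
carry_out --pt "0 0 0 0.003 0.1 0 1" --pt "0 0 0 0.003 0.22 0 1" --pt "0 0 0 0.003 0.33 0 1" --pt "0 0 0 0.003 0.405 0 1" --pt "0 0 0 0.003 0.405 0.05 1" --pt "0 0 0 0.003 0.405 0.18 1" --pt "0 0 0 0.003 0.405 0.3 1" --pt "0 0 0 0.003 0.405 0.37 1"

```text
t: 11.45
eef_pos: [0.5669, -0.0935, 0.0342]
eef_rot: [-0.001, 0.999, 0.053, -0.004]
ft_force: [0.5, 0.2, 0.3]
width: 0.998
gripper_force: 0.0
```

Call:
carry_out --pt "0 0 0 0 0 0 1" --pt "0 0 0 0 0 0 0.75" --pt "0 0 0 0 0 0 0.75" --pt "0 0 0 0 0 0 0.6" --pt "0 0 0 0 0 0 0.6" --pt "0 0 0 0 0 0 0.6" --pt "0 0 0 0 0 0 0.6" --pt "0 0 0 0 0 0 0.6"

```text
t: 12.25
eef_pos: [0.5708, -0.0944, 0.0397]
eef_rot: [0.0, 0.999, 0.053, 0.001]
ft_force: [0.5, -0.3, 6.5]
width: 0.677
gripper_force: 20.0
```

Call:
carry_out --pt "0 0 0 0 0 -0.03 0.6" --pt "0 0 0 0 0 -0.07 0.6" --pt "0 0 0 0 0 -0.12 0.6" --pt "0 0 0 0 0 -0.16 0.6" --pt "0 0 0 0 0 -0.17 0.6" --pt "0 0 0 0 0 -0.17 0.6" --pt "0 0 0 0 0 -0.17 0.6" --pt "0 0 0 0 0 -0.17 0.6"

```text
t: 13.05
eef_pos: [0.5695, -0.094, 0.089]
eef_rot: [-0.0, 0.999, 0.053, -0.001]
ft_force: [-0.3, -0.1, -3.2]
width: 0.671
gripper_force: 20.0
```

```bash
python3 -c "
from h import *
weigh()"
```

```text
13.35 [ 0.56996565 -0.09418456  0.08944035] [-8.09931988e-05  9.98575506e-01  5.33565141e-02 -1.84028031e-04] 0.6748022777945673 [  0.16   0.23  -2.13 -44.27 -21.65] [0.42 0.3  0.53 0.07 0.02]
```

Call:
carry_out --pt "0 0 0 0 0 0.06 0.6" --pt "0 0 0 0 0 0.12 0.6" --pt "0 0 0 0 0 0.15 0.6" --pt "0 0 0 0 0 0.163 0.6" --pt "0 0 0 0 0 0.17 0.6" --pt "0 0 0 0 0 0.171 0.6" --pt "0 0 0 0 0 0.171 0.6" --pt "0 0 0 0 0 0.171 0.6"

```text
t: 14.15
eef_pos: [0.5701, -0.094, 0.0399]
eef_rot: [-0.0, 0.999, 0.053, 0.0]
ft_force: [-3.9, 0.8, 6.0]
width: 0.67
gripper_force: 20.0
```

Call:
carry_out --pt "0 0 0 0 0 0 0.75" --pt "0 0 0 0 0 0 1" --pt "0 0 0 0 0 0 1" --pt "0 0 0 0 0 0 1" --pt "0 0 0 0 0 -0.08 1" --pt "0 0 0 0 0 -0.2 1" --pt "0 0 0 0 0 -0.33 1" --pt "0 0 0 0 0 -0.37 1"

```text
t: 14.95
eef_pos: [0.5727, -0.0949, 0.1534]
eef_rot: [0.001, 0.999, 0.053, 0.004]
ft_force: [-0.3, -0.3, 0.3]
width: 0.998
gripper_force: 0.0
```

```bash
python3 - <<'E'
from h import *
weigh()
snap('scene','v4.png');snap('side','s4.png')
for p in [(.547,.149,.039),(.557,.027,.039),(.569,-.0945,.039)]: print(off(p))
E
```

```text
15.25 [ 0.56866321 -0.09382544  0.14719718] [-6.81102585e-04  9.98573290e-01  5.33595451e-02 -1.91824741e-03] 1.001500037952743 [  0.37   0.15  -0.09 -42.04 -22.82] [0.42 0.38 0.59 1.79 1.11]
[ 0.0147 -0.8124  0.3626]
[ 0.0045 -0.4045  0.3621]
[0.0011 0.0024 0.3615]
```

View pics/s4.png

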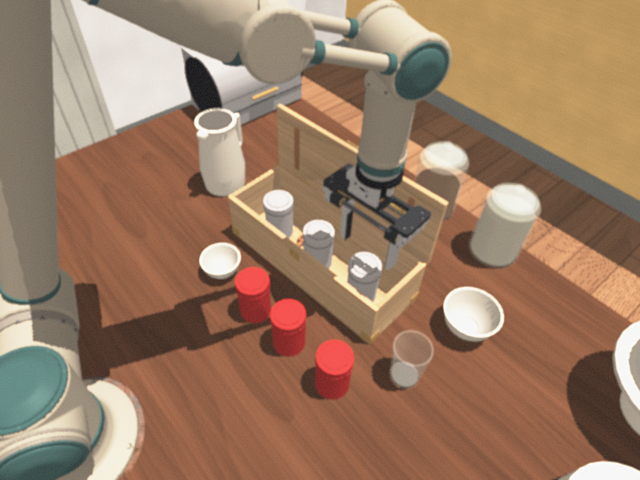

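The side picture shows the lid standing and the tins at (279,210), (319,243) and (365,275), upright in place. Now the third tin.

Call:
carry_out --pt "0 0 0 0.003 -0.1 0 1" --pt "0 0 0 0.006 -0.22 0 1" --pt "0 0 0 0.012 -0.36 0 1" --pt "0 0 0 0.012 -0.5 0 1" --pt "0 0 0 0.012 -0.64 0 1" --pt "0 0 0 0.012 -0.75 0 1" --pt "0 0 0 0.012 -0.811 0 1" --pt "0 0 0 0.012 -0.811 0 1"

```text
t: 16.15
eef_pos: [0.5467, 0.1503, 0.1483]
eef_rot: [-0.0, 0.998, 0.055, -0.001]
ft_force: [0.0, -0.7, -0.3]
width: 1.005
gripper_force: 0.0
```

Call:
carry_out --pt "0 0 0 0 0 0.06 1" --pt "0 0 0 0 0 0.16 1" --pt "0 0 0 0 0 0.26 1" --pt "0 0 0 0 0 0.33 1" --pt "0 0 0 0 0 0.37 1" --pt "0 0 0 0 0 0.37 1" --pt "0 0 0 0 0 0.37 1" --pt "0 0 0 0 0 0.37 0.75"

```text
t: 16.95
eef_pos: [0.5489, 0.1479, 0.0396]
eef_rot: [-0.0, 0.999, 0.053, 0.001]
ft_force: [0.1, 0.3, -0.3]
width: 0.95
gripper_force: 0.0
```

Call:
carry_out --pt "0 0 0 0 0 0 0.75" --pt "0 0 0 0 0 0 0.6" --pt "0 0 0 0 0 0 0.6" --pt "0 0 0 0 0 0 0.6" --pt "0 0 0 0 0 0 0.6" --pt "0 0 0 0 0 0 0.6"

```text
t: 17.55
eef_pos: [0.5481, 0.1486, 0.0389]
eef_rot: [-0.0, 0.999, 0.053, 0.001]
ft_force: [-1.1, 1.5, 4.3]
width: 0.675
gripper_force: 20.0
```

Call:
carry_out --pt "0 0 0 0 0 -0.03 0.6" --pt "0 0 0 0 0 -0.07 0.6" --pt "0 0 0 0 0 -0.12 0.6" --pt "0 0 0 0 0 -0.16 0.6" --pt "0 0 0 0 0 -0.17 0.6" --pt "0 0 0 0 0 -0.17 0.6" --pt "0 0 0 0 0 -0.17 0.6" --pt "0 0 0 0 0 -0.17 0.6"

```text
t: 18.35
eef_pos: [0.5471, 0.148, 0.0887]
eef_rot: [0.0, 0.999, 0.053, -0.001]
ft_force: [-0.3, -0.2, -1.0]
width: 0.671
gripper_force: 20.0
```

```bash
python3 -c "
from h import *
weigh()"
```

```text
18.65 [0.54760924 0.14806399 0.08912761] [ 3.63136192e-05  9.98573540e-01  5.33933295e-02 -1.93016614e-04] 0.6736798888077783 [ -0.25  -0.33  -1.88 -42.75 -21.16] [0.37 0.41 0.63 0.07 0.02]
```

The readings are 4.2 N for the middle tin, 2.1 N for the -y one and 1.9 N for the +y one, so the middle tin is the heaviest.

Call:
carry_out --pt "0 0 0 0 0 0.06 0.6" --pt "0 0 0 0 0 0.12 0.6" --pt "0 0 0 0 0 0.15 0.6" --pt "0 0 0 0 0 0.163 0.6" --pt "0 0 0 0 0 0.17 0.6" --pt "0 0 0 0 0 0.171 0.6" --pt "0 0 0 0 0 0.171 0.6" --pt "0 0 0 0 0 0.171 0.6"

```text
t: 19.45
eef_pos: [0.5481, 0.1482, 0.0389]
eef_rot: [-0.0, 0.999, 0.053, 0.001]
ft_force: [-1.9, 0.0, 4.1]
width: 0.673
gripper_force: 20.0
```

Call:
carry_out --pt "0 0 0 0 0 0 0.75" --pt "0 0 0 0 0 0 1" --pt "0 0 0 0 0 0 1" --pt "0 0 0 0 0 0 1" --pt "0 0 0 0 0 -0.08 1" --pt "0 0 0 0 0 -0.2 1" --pt "0 0 0 0 0 -0.33 1" --pt "0 0 0 0 0 -0.37 1"

```text
t: 20.25
eef_pos: [0.5503, 0.1485, 0.153]
eef_rot: [-0.0, 0.999, 0.053, 0.004]
ft_force: [0.1, -0.3, -0.2]
width: 1.002
gripper_force: 0.0
```

```bash
python3 - <<'E'
from h import *
weigh()
snap('side','s5.png');a=snap('scene','v5.png')
for p in [(.547,.149,.039),(.557,.027,.039),(.569,-.0945,.039)]: print(off(p))
E
```

```text
20.55 [0.5462742  0.14784038 0.14696172] [ 1.88677932e-04  9.98574100e-01  5.33459084e-02 -1.98632278e-03] 1.00470223050501 [-2.300e-01  1.400e-01  2.000e-02 -4.109e+01 -2.274e+01] [0.34 0.2  0.74 1.73 1.09]
[ 0.0029 -0.0035  0.3607]
[-0.0073  0.4044  0.3608]
[-0.0107  0.8113  0.3609]
```

Call:
carry_out --pt "0 0 0 -0.003 0.1 0 1" --pt "0 0 0 -0.006 0.22 0 1" --pt "0 0 0 -0.011 0.33 0 1" --pt "0 0 0 -0.011 0.404 0 1" --pt "0 0 0 -0.011 0.404 0.05 1" --pt "0 0 0 -0.011 0.404 0.18 1" --pt "0 0 0 -0.011 0.404 0.3 1" --pt "0 0 0 -0.011 0.404 0.37 1"

```text
t: 21.45
eef_pos: [0.5549, 0.0272, 0.0345]
eef_rot: [-0.0, 0.999, 0.053, -0.003]
ft_force: [0.5, 0.9, -0.9]
width: 1.0
gripper_force: 0.0
```

Call:
carry_out --pt "0 0 0 0 0 0 1" --pt "0 0 0 0 0 0 0.75" --pt "0 0 0 0 0 0 0.75" --pt "0 0 0 0 0 0 0.6" --pt "0 0 0 0 0 0 0.6" --pt "0 0 0 0 0 0 0.6" --pt "0 0 0 0 0 0 0.6" --pt "0 0 0 0 0 0 0.6" --grip_force 25

```text
t: 22.25
eef_pos: [0.5582, 0.0274, 0.0392]
eef_rot: [0.0, 0.999, 0.053, 0.001]
ft_force: [-0.6, 1.7, 5.8]
width: 0.671
gripper_force: 25.0
```

Call:
carry_out --pt "0 0 0 0 0 -0.04 0.6" --pt "0 0 0 0 0 -0.12 0.6" --pt "0 0 0 0 0 -0.21 0.6" --pt "0 0 0 0 0 -0.3 0.6" --pt "0 0 0 0 0 -0.39 0.6" --pt "0 0 0 0 0 -0.46 0.6" --pt "0 0 0 0 0 -0.5 0.6" --pt "0 0 0 0 0 -0.518 0.6"

```text
t: 23.05
eef_pos: [0.5573, 0.0272, 0.1943]
eef_rot: [0.0, 0.999, 0.053, 0.0]
ft_force: [-0.7, -0.2, -4.7]
width: 0.671
gripper_force: 25.0
```

Call:
carry_out --pt "0 0 0 0 0 0 0.6" --pt "0 0 0 0 0 0 0.6" --pt "0 0 0 0 0 0 0.6" --pt "0 0 0 0 0 0 0.6" --pt "0 0 0 0 0 0 0.6" --pt "0 0 0 0 0 0 0.6"

```text
t: 23.65
eef_pos: [0.5573, 0.0272, 0.1932]
eef_rot: [-0.0, 0.999, 0.053, -0.0]
ft_force: [0.8, 0.3, -4.7]
width: 0.673
gripper_force: 25.0
```

```bash
python3 - <<'E'
from h import *
weigh()
snap('side','s6.png')
E
```

```text
23.95 [0.5574112  0.0272246  0.19355341] [1.33341971e-05 9.98575171e-01 5.33630046e-02 1.29280670e-04] 0.6754285094258322 [ -0.35  -0.18  -4.55 -41.47 -25.19] [0.49 0.49 0.48 0.01 0.02]
```

View pics/s6.png

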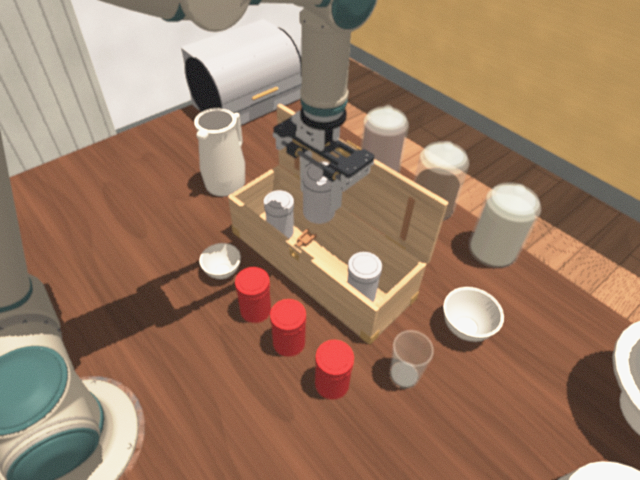

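The picture shows the heaviest tin held upright at (318,195), the other two standing at (279,212) and (365,275), and the lid upright. The scoop is still in place at (307,238).

```bash
python3 -c "
from station import robot
print(robot.hand_in())"
```

```text
the job is handed in; nothing more can be done
None
```

I stood the lid upright, weighed all three tins, and handed the job in holding the middle one, the heaviest at about 0.45 kg (the others about 0.2 kg each), upright about 5 cm above the rim, with the other two standing in the chest.

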